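# Tip a souvenir tile out of its flush display and lay it in the packing tray

## Robot

A 6-joint arm with a two-finger parallel gripper is mounted at the origin on the work surface. World frame = base frame: x ahead of the robot, y to its left, z up, the work surface at z = 0. Lengths are in m, angles in rad, forces in N, time in s.
With the tool pointing down it reaches from about 0.35 to 1 m from the base axis. Payload 7.1 kg.
Tool frame: the origin (TCP) lies between the finger pads; the fingertips stand 22 mm ahead of it and the grasp point (between the pads) lies 3 mm ahead of it; x points along the fingers, y is the direction in which the jaws open and shut, and the axes are right-handed (so a half turn about x gives the same grasp; the last joint's range is limited). The gripper opens to 85 mm and grips with 20 to 120 N. Pads are 22 mm wide; open, the fingers measure 114 mm over their backs; the gripper's body (76 mm by 85 mm) begins 54 mm behind the grasp point. The pads swing forward as they close: fully open they stand 13 mm farther back than shut.
Start: joints at [1.119, 0.423, 1.63, -0, 1.089, -0.019], TCP at [0.262, 0.567, 0.253] pointing down, gripper open.
Joint ranges: [-3, 3], [-0.9, 2.11], [0.09, 2.58], [-1.31, 4.45], [0.11, 2.69], [-2.54, 2.54]. Speed limits (rad/s): [2.39, 2.39, 3.01, 3.14, 3.14, 3.14].

## Interface

Orientations are given as a rotation vector (axis times angle).
In Python, from rig import manip gives the robot as it stands. The module is installed in compiled form; this text tells all that it offers. Calls block until the motion is done:
- manip.move_to(position, orientation): joint-space move of the TCP to a pose.
- manip.servo_line(position, orientation=None, rate=0.15): straight line of the TCP; orientation=None keeps the orientation; rate is the mean speed in m/s.
- manip.set_joints(angles): joint-space move.
- manip.command_gripper(opening, f_grip=None): finger opening in m; f_grip is the grip in N (None keeps the last); returns when the fingers have stopped.
- manip.hold(seconds).
- manip.solve_ik(position, orientation): joint angles nearest the present ones, or None.
- manip.camera(name): name is "scene" or "side" or "wrist"; returns a dict with "image" (400x640x3 uint8, red, green, blue), "fx", "fy", "cx", "cy" (pixels), "cam_to_world" (4x4, takes a point from camera to world coordinates); the wrist camera has in their place "mount" (4x4, takes a point from camera to tool coordinates, whose origin is the TCP and whose axes are the tool frame's). Camera axes: x right, y down, z forward; pixel columns grow to the right and rows downward; lengths in m; the calibration is good to about 2 mm. A picture is of the moment at which its call begins: read the wrist's pose just before it. There is no depth.
A pose or a line that the arm cannot do raises manip.IKError and nothing moves.
- manip.sign_off(): hands the job in, once; it reports no verdict.
Readings, each from a call of its own:
- manip.get_time(): time.
- manip.get_joint_positions(): joint angles.
- manip.get_joint_vel(): joint speeds.
- manip.get_tau(): joint torques, N m.
- manip.get_position(): TCP position.
- manip.get_ee_rot(): TCP orientation.
- manip.get_contact_force(): force on the tool from outside, world axes, zero at the start.
- manip.get_torque(): the same for the moment, N m.
- manip.get_width(): finger opening in m.
Only numpy, scipy, OpenCV 4.12 (cv2) and the standard library are available. Lean on these libraries where they do the work, as an engineer would, in place of code of your own. Each camera call takes 0.05 s, during which the arm holds its last target. There are 200 camera calls.

## Task

A customer at the market stall has bought the blue souvenir tile. Press down on its end beside the thumb notch so that its other end tips up out of the wooden display, take it by the raised end and lay it gently, flat and face up, in the white packing tray. Leave the red tile seated in the display.

Things in the scene. Friction and masses are not known exactly. Their poses are not given: they have to be found in the camera images.
- blue_tile: the tile to take: rigid glazed ceramic, deep blue, three white diamonds, 90 (x) x 50 (y) x 10 (z) mm, about 90 g. Origin: centre of its underside; z up, x along its length. Starts face up in either well, its axes along the display's, its face level with the display's top. Tipped fully (20 degrees), its +x end's upper edge stands 15 mm and its underside 5 mm above the display's top
- red_tile: a bystander, to be left seated: same size, build and frame, brick red with three cream rings, flush in the other well. Under each tile hides a rocker, its pivot across the middle of the tile at underside height. About 3 N down on the tile's -x (notch) end, 20 to 35 mm from its middle, tips it to a stop at 20 degrees, and it stays so when let go; pressing the +x end does nothing
- display: fixed wooden display block, 150 (x) x 220 (y) x 45 (z) mm, turned up to 30 degrees either way from the robot's x. Origin: centre of its underside; z up. Two wells of 95 (x) x 55 (y) mm, centred at x = 0, y = +50 and -50 mm. In its -x rim (robot's side) each well has a thumb notch in line, 34 mm wide, 22 mm deep. To tip a tile fully, a finger 30 mm from its middle sinks 7 to 11 mm
- tray: white open plastic packing tray fixed to the counter, empty, 210 (x) x 170 (y) mm, walls 5 mm thick and 22 mm high, floor 5 mm thick. Origin: centre of its underside; z up
Not all that is in view belongs to the job. Of the things like the blue_tile, leave any that is yellow; of the rest the larger one is meant.

How it is judged:
On the way:
1. the blue tile is tipped up by its raised end while still in its well (angle between blue_tile's own z axis and vertical above 0.2 rad and distance of blue_tile from where it was at the start of the episode below 0.015 m), for 0.2 s.
At the end, for the whole second after the job is handed in: the blue tile lies at rest on the tray's floor, face up and level within 7 degrees, anywhere inside the walls; the red tile is within 10 mm of its start and level within 7 degrees (x of blue_tile in the frame of tray between -0.085 and 0.085 m and y of blue_tile in the frame of tray between -0.065 and 0.065 m and z of blue_tile in the frame of tray below 0.012 m and angle between each of blue_tile, red_tile's own z axis and vertical below 0.12 rad and linear speed of blue_tile below 0.02 m/s and distance of red_tile from where it was at the start of the episode below 0.01 m); the robot touches nothing.
It fails at once if the blue tile is dropped or thrown (it moves freely at more than 0.9 m/s, a fall of about 40 mm) (linear speed of blue_tile above 0.9 m/s and contact force between the fingers and blue_tile below 0.05 N).
It fails at once if the red tile is taken out of its well (distance of red_tile from where it was at the start of the episode above 0.03 m).
It also fails if it takes over 48 s, if anything falls off the work surface, if the arm or the gripper's body presses on something with over 40 N, if the wrist force passes 120 N, or if a joint passes its speed limit or range.

## Working session

There is one attempt and no reset: what is moved stays moved. The work goes in short steps, each a Python script; the robot and the scene stay as the last script left them, time stands still between calls to the robot, and variables do not carry over. Pictures are saved under pics/ and viewed, about 8 in all and at most 12, crops included, and the job is handed in when it is done.

```bash
mkdir -p pics; cat > h.py <<'E'
import numpy as np, cv2
from rig import manip as m
from scipy.spatial.transform import Rotation as R
def save(im,name,crop=None,scale=1):
    if crop: im=im[crop[1]:crop[3],crop[0]:crop[2]]
    cv2.imwrite('pics/'+name+'.png',cv2.resize(im[...,::-1],None,fx=scale,fy=scale,interpolation=cv2.INTER_CUBIC))
def c2w(c):
    if 'cam_to_world' in c: return np.array(c['cam_to_world'])
    T=np.eye(4);T[:3,:3]=R.from_rotvec(c['rot']).as_matrix();T[:3,3]=c['pos'];return T@np.array(c['mount'])
def shot(n):
    p,r=m.get_position(),m.get_ee_rot()
    c=dict(m.camera(n));c['pos']=p;c['rot']=r;np.save(f'cam_{n}.npy',c,allow_pickle=True);return c
def load(n): return np.load(f'cam_{n}.npy',allow_pickle=True).item()
def px2w(c,u,v,z):
    T=c2w(c);d=T[:3,:3]@np.array([(u-c['cx'])/c['fx'],(v-c['cy'])/c['fy'],1]);o=T[:3,3]
    return o+d*(z-o[2])/d[2]
def w2px(c,p):
    q=np.linalg.inv(c2w(c))@np.append(p,1);return q[0]/q[2]*c['fx']+c['cx'],q[1]/q[2]*c['fy']+c['cy']
E
python3 - <<'E'
from h import *
a=shot('scene');b=shot('side');w=shot('wrist')
save(a['image'],'scene');save(b['image'],'side')
save(w['image'],'wrist')
for c in(a,b,w):print(c2w(c).round(3).tolist(),c['fx'])
print(m.get_ee_rot(),m.get_time())
E
```

```text
[[0.293, 0.72, -0.629, 1.005], [0.956, -0.225, 0.187, -0.111], [-0.007, -0.656, -0.755, 0.719], [0.0, 0.0, 0.0, 1.0]] 406.85799055111653
[[0.795, -0.392, 0.464, -0.015], [-0.607, -0.538, 0.585, -0.523], [0.02, -0.746, -0.665, 0.701], [0.0, 0.0, 0.0, 1.0]] 435.20226313798236
[[0.42, 0.875, 0.241, 0.202], [0.908, -0.405, -0.112, 0.593], [-0.001, 0.266, -0.964, 0.372], [0.0, 0.0, 0.0, 1.0]] 300.9838333886085
[ 0.33854585  1.54425577 -0.34042012] 0.15
```

View pics/scene.png

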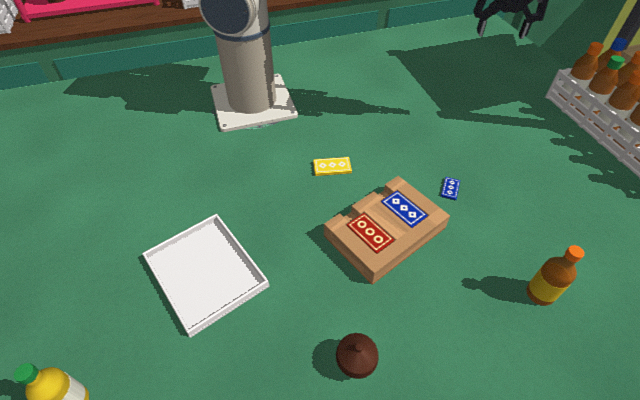

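View pics/side.png

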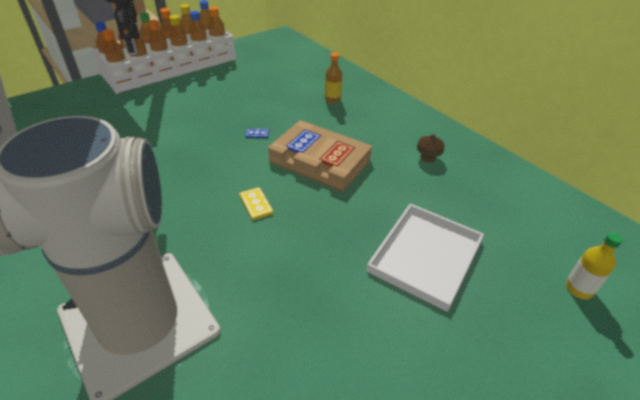

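Scene view: the things that could be taken for the target are the large blue tile in the display (404,208), a small blue tile on the counter (451,188), a yellow tile (332,166) and the red tile (370,232). By the description it is the large one at (404,208). The tray's corners are about (143,255), (217,217), (267,283) and (191,333). I'll check the choice in a close crop.

```bash
python3 - <<'E'
from h import *
a=load('scene');save(a['image'],'crop',(310,140,470,290),5)
for n,u,v,z in [('blue',404,208,.045),('red',370,232,.045),('small',451,188,.005),('yel',332,166,.005)]+[('tray',u,v,.022) for u,v in((143,255),(217,217),(267,283),(191,333))]:
  print(n,px2w(a,u,v,z).round(4))
E
```

```text
blue [0.5336 0.2266 0.045 ]
red [0.5705 0.1337 0.045 ]
small [0.483  0.3782 0.005 ]
yel [0.3296 0.1341 0.005 ]
tray [ 0.4725 -0.317   0.022 ]
tray [ 0.4195 -0.1602  0.022 ]
tray [ 0.6087 -0.0912  0.022 ]
tray [ 0.6652 -0.2404  0.022 ]
```

View pics/crop.png

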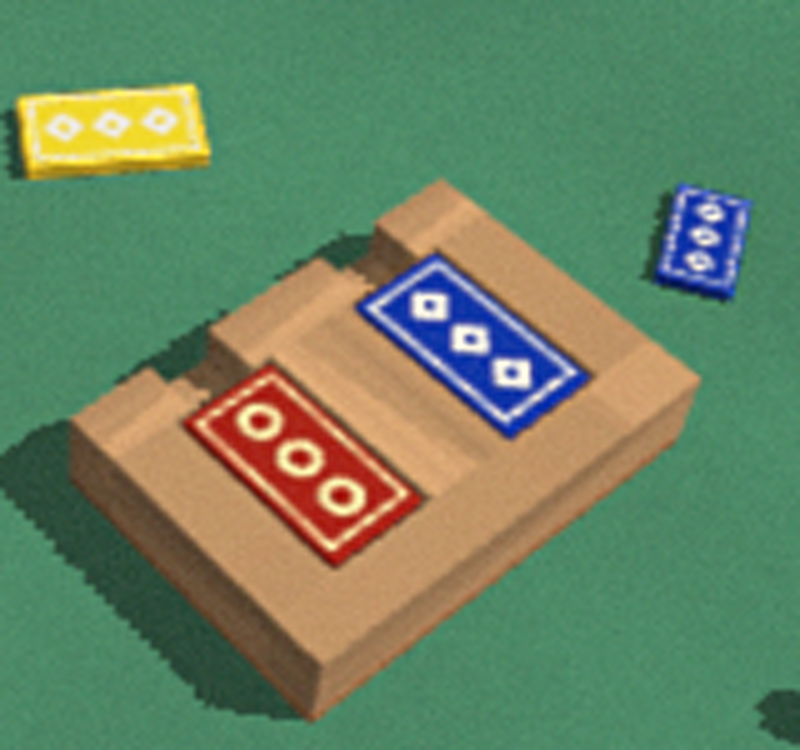

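The crop confirms it: full-size deep blue tile with three white diamonds, in the display's left well. Next I fit the display and tray frames and take a closer wrist view.

```bash
cat >> h.py <<'E'
def down(yaw,tilt=0,flip=0):
    # tool x down, tool y along (yaw) dir's left; tilt: tool leans so its approach points down and toward +tile-x
    Z=R.from_euler('z',yaw); T=R.from_euler('y',-tilt)  # raises +x end, like the tile
    y=np.array([0,1,0.])*(-1 if flip else 1); x=np.array([0,0,-1.])
    M=np.column_stack([x,y,np.cross(x,y)])
    return (Z*T*R.from_matrix(M)).as_rotvec()
def fit(loc,W):  # 2D rigid fit -> centre,yaw
    loc=np.array(loc,float);W=np.array(W)[:,:2];a=loc-loc.mean(0);b=W-W.mean(0)
    yaw=np.arctan2((a[:,0]*b[:,1]-a[:,1]*b[:,0]).sum(),(a*b).sum())
    Rm=np.array([[np.cos(yaw),-np.sin(yaw)],[np.sin(yaw),np.cos(yaw)]])
    t=W.mean(0)-Rm@loc.mean(0);res=np.linalg.norm(W-loc@Rm.T-t,axis=1);return t,yaw,res
E
python3 - <<'E'
from h import *
a=load('scene')
P=lambda L,z:[px2w(a,310+u/5,140+v/5,z) for u,v in L]
# corners: (-x,+y),(-x,-y),(+x,-y),(+x,+y)
print('disp',fit([(-75,110),(-75,-110),(75,-110),(75,110)]@np.eye(2)*.001,P([(445,180),(70,425),(322,665),(700,380)],.045)))
t,y,r=fit(np.array([(-45,25),(-45,-25),(45,-25),(45,25)])*.001,P([(438,252),(357,307),(510,438),(590,378)],.045));print('tile',t,y,r)
tr=[px2w(a,u,v,.022) for u,v in((143,255),(217,217),(267,283),(191,333))]
print('tray',fit(np.array([(-105,-85),(-105,85),(105,85),(105,-85)])*.001,tr))
print(a and load('wrist')['mount'].round(3).tolist())
for f in(0,1):
  o=down(y,0,f);print(f,o.round(3),m.solve_ik([t[0],t[1],.2],o))
# move to view
w=None
E
```

```text
disp (array([0.55323497, 0.18027459]), np.float64(0.3759426904208988), array([0.00142736, 0.00203515, 0.00224283, 0.0010782 ]))
tile [0.53468935 0.22708676] 0.3655079537186482 [0.00047859 0.00062419 0.00023549 0.00084673]
tray (array([ 0.54149056, -0.20221911]), np.float64(0.35613747218046815), array([0.00148091, 0.00617472, 0.00550068, 0.00652042]))
[[-0.001, -0.266, 0.964, -0.12], [1.0, -0.001, 0.0, -0.002], [0.001, 0.964, 0.266, -0.066], [0.0, 0.0, 0.0, 1.0]]
0 [-0.287  1.552  0.287] [ 3.81136770e-01  4.25761454e-01  1.76907428e+00 -4.44089210e-16
  9.46756917e-01 -1.55516751e+00]
1 [ 2.022  0.374 -2.022] [3.81136770e-01 4.25761454e-01 1.76907428e+00 4.44089210e-16
 9.46756917e-01 1.58642514e+00]
```

```bash
python3 - <<'E'
from h import *
t=np.array([.5347,.2270]);yaw=.371;ux=np.array([np.cos(yaw),np.sin(yaw)])
o=down(yaw,0,1)
m.move_to([*(t-.055*ux),.17],o)
m.command_gripper(0.0)
w=shot('wrist');save(w['image'],'w2',None,1.25)
print(m.get_position(),m.get_joint_positions(),m.get_time(),m.get_width(),m.get_contact_force())
for x,y in((-45,25),(-45,-25),(45,-25),(45,25)):
  p=t+x*.001*ux+y*.001*np.array([-ux[1],ux[0]]);print(np.array(w2px(w,[*p,.045]))*1.25)
E
```

```text
[0.48344075 0.20702512 0.1700009 ] [3.81971016e-01 3.97451061e-01 1.90817047e+00 1.23808192e-05
 8.35971831e-01 1.58182241e+00] 2.55 0.00020198911359273664 [-0.12100414 -0.28259352 -0.59997449]
[359.64814098 235.32129182]
[434.56225411 235.26937442]
[438.03537246  90.03607217]
[355.27448463  90.10463344]
```

View pics/w2.png

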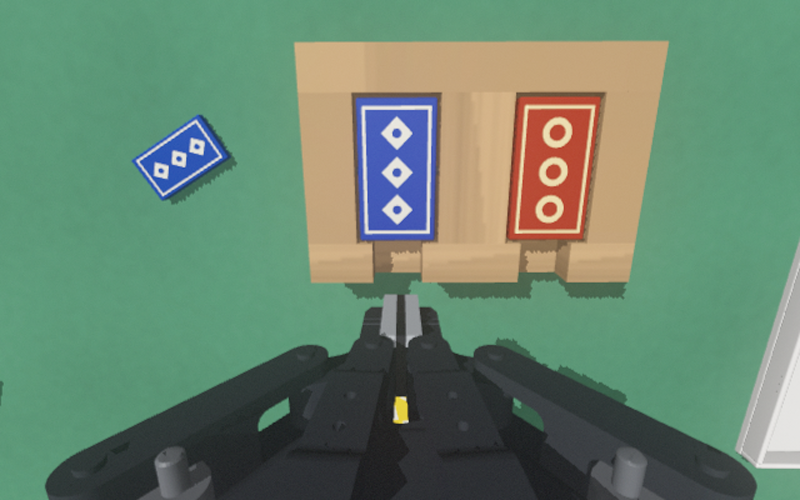

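The wrist view shows the blue tile at corners (357,240), (434,240), (439,98), (357,97) in the enlarged image, with the notch at the bottom facing the robot. I fit from these, then press.

```bash
python3 - <<'E'
from h import *
w=load('wrist')
W=[px2w(w,u/1.25,v/1.25,.045) for u,v in((357,240),(434,240),(439,98),(357,97))]
t2,y2,r=fit(np.array([(-45,25),(-45,-25),(45,-25),(45,25)])*.001,W);print('wrist fit',t2,y2,r)
t=(np.array([.5347,.2270])+t2)/2;yaw=(.371+y2)/2;print('used',t,yaw)
np.save('tile.npy',[*t,yaw])
ux=np.array([np.cos(yaw),np.sin(yaw)]);o=down(yaw,0,1)
p=t-.030*ux
m.servo_line([*p,.085],o,rate=.15)
f0=m.get_contact_force()
z=.085;log=[]
m.servo_line([*p,.072],rate=.06);z=.072
while z>.045:
    z-=.001;m.servo_line([*p,z],rate=.03)
    f=(m.get_contact_force()-f0);log.append((round(z,4),f[2].round(1),m.get_position()[2].round(4)))
    if f[2]>12:break
print(log);print(m.get_time())
m.hold(.1)
s=shot('side');save(s['image'],'s2',(250,100,390,200),5)
E
```

```text
wrist fit [0.5311929  0.22578216] 0.3533068363562623 [0.00094037 0.0010985  0.0003349  0.00066381]
used [0.53294645 0.22639108] 0.3621534181781312
[(0.071, np.float64(0.5), np.float64(0.0711)), (0.07, np.float64(-0.6), np.float64(0.07)), (0.069, np.float64(0.2), np.float64(0.0689)), (0.068, np.float64(0.5), np.float64(0.0679)), (0.067, np.float64(-0.3), np.float64(0.067)), (0.066, np.float64(2.3), np.float64(0.0659)), (0.065, np.float64(2.5), np.float64(0.0649)), (0.064, np.float64(1.3), np.float64(0.0639)), (0.063, np.float64(2.4), np.float64(0.0629)), (0.062, np.float64(3.2), np.float64(0.0619)), (0.061, np.float64(2.4), np.float64(0.0609)), (0.06, np.float64(1.9), np.float64(0.0599)), (0.059, np.float64(9.5), np.float64(0.0595)), (0.058, np.float64(17.1), np.float64(0.0592))]
7.15
```

View pics/s2.png

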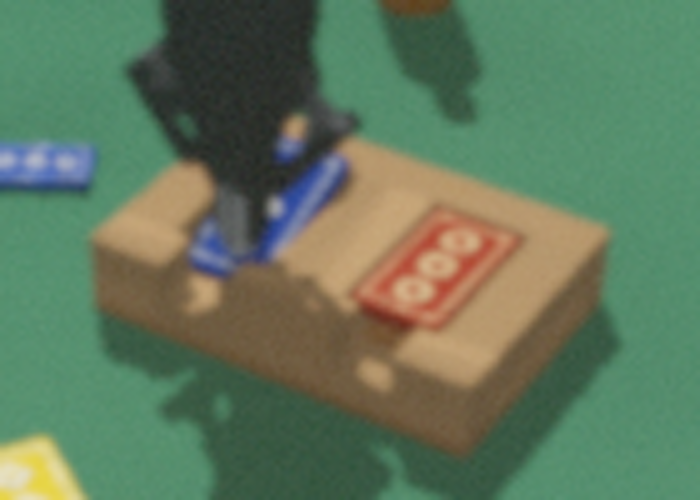

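The side view shows the blue tile tipped: notch end sunk under the fingers, +x end raised, red still flush. The force stop came at 7 mm of sink. I back off, open, and approach the raised end with the tool tilted 20° to match the tile.

```bash
cat >> h.py <<'E'
def tilted(yaw,t,x,h,a=np.radians(20)):
    M=(R.from_euler('z',yaw)*R.from_euler('y',-a)).as_matrix()
    return np.array([*t,.035])+M@np.array([x,0,h])
E
python3 - <<'E'
from h import *
*t,yaw=np.load('tile.npy');t=np.array(t)
p=m.get_position();m.servo_line([p[0],p[1],.13],rate=.15)
m.command_gripper(.062,40)
o=down(yaw,np.radians(20),1)
m.servo_line(tilted(yaw,t,.036,.10),o,rate=.12)
w=shot('wrist');save(w['image'],'w3',None,1.25)
print(m.get_joint_positions(),m.get_time(),m.get_width())
M=(R.from_euler('z',yaw)*R.from_euler('y',-np.radians(20))).as_matrix()
for x,y in((-45,25),(-45,-25),(45,-25),(45,25)):print((np.array(w2px(w,np.array([*t,.035])+M@np.array([x,y,10])*.001*1))*1.25).round(1) )
E
```

```text
[ 0.38492378  0.42492541  2.01987737 -0.02268591  0.348971    1.61351726] 9.1083 0.06215237396966029
[358.2 384.8]
[436.  384.8]
[439.8 249.7]
[353.4 249.7]
```

View pics/w3.png

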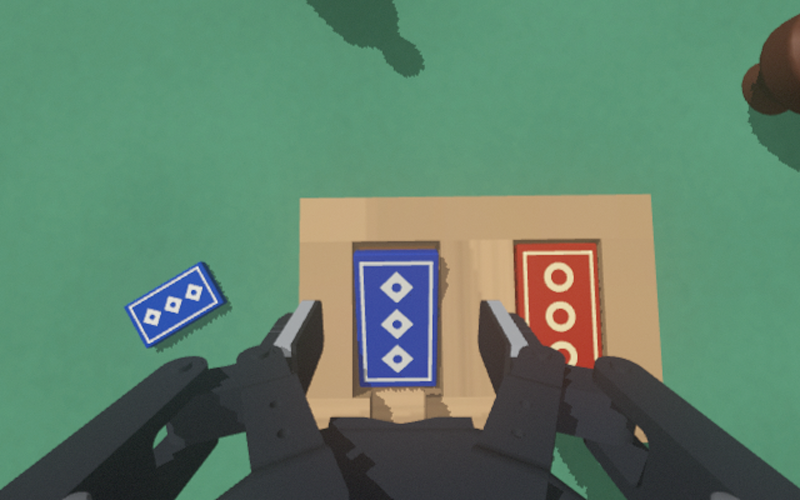

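The raised end's predicted corners match the image within 2 px, and the tile sits centred between the pads. Red is untouched. Next: descend to a light touch on the display top, back off, grip and lift.

```bash
python3 - <<'E'
from h import *
*t,yaw=np.load('tile.npy');t=np.array(t)
o=down(yaw,np.radians(20),1)
m.servo_line(tilted(yaw,t,.036,.033),o,rate=.1)
m.hold(.1);f0=m.get_contact_force();h=.033;log=[]
while h>.010:
    h-=.001;m.servo_line(tilted(yaw,t,.036,h),rate=.03)
    f=m.get_contact_force()-f0;log.append((round(h,4),f.round(1).tolist()))
    if np.linalg.norm(f)>5:break
print(log[-5:])
h+=.003;m.servo_line(tilted(yaw,t,.036,h),rate=.05)
m.command_gripper(.03,45)
print('w',m.get_width(),'f',(m.get_contact_force()-f0).round(1),h,m.get_time())
w=shot('wrist');s=shot('side')
save(np.vstack([w['image'][120:400],s['image'][90:210,220:400].repeat(1,0)[:, :]if 0 else cv2.resize(s['image'][90:190,240:400],(640,400))])[:680],'w4',None,.85)
E
```

```text
[(0.02, [0.4, -0.2, 1.1]), (0.019, [-0.3, 0.0, -0.1]), (0.018, [-0.2, 0.3, -0.2]), (0.017, [-0.0, -0.2, 1.1]), (0.016, [-3.7, -1.0, 8.7])]
w 0.04820712784584311 f [-1.7 -1.1  6.3] 0.018999999999999986 14.7833
```

View pics/w4.png

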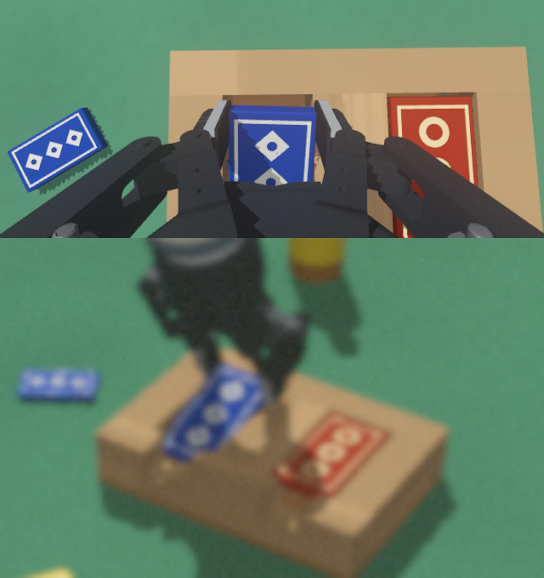

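Gripped at width 48 mm across the raised end; the red tile is still seated. I lift, level and carry.

```bash
python3 - <<'E'
from h import *
*t,yaw=np.load('tile.npy');t=np.array(t)
p=m.get_position();m.servo_line([p[0],p[1],p[2]+.03],rate=.05)
m.servo_line([p[0],p[1],.17],rate=.12)
print('w',m.get_width(),m.get_time())
yt=.356;o=down(yt,0,1);tc=np.array([.5415,-.202]);u=np.array([np.cos(yt),np.sin(yt)])
q=tc+.036*u
m.servo_line([p[0],p[1]-.05,.17],o,rate=.1)
m.servo_line([*q,.17],rate=.2)
m.servo_line([*q,.07],rate=.12)
print('w',m.get_width(),m.get_time(),m.get_joint_positions().round(2),m.get_contact_force())
s=shot('side');w=shot('wrist')
save(np.vstack([w['image'],cv2.resize(s['image'][130:330,330:530],(640,640))[:, :]]),'w5',None,.57)
E
```

```text
w 0.04867563599772656 16.4083
w 0.048712361102049136 20.075 [-0.34  0.65  1.76  0.    0.73  0.88] [ 0.52783571  0.68548813 -1.25162001]
```

View pics/w5.png

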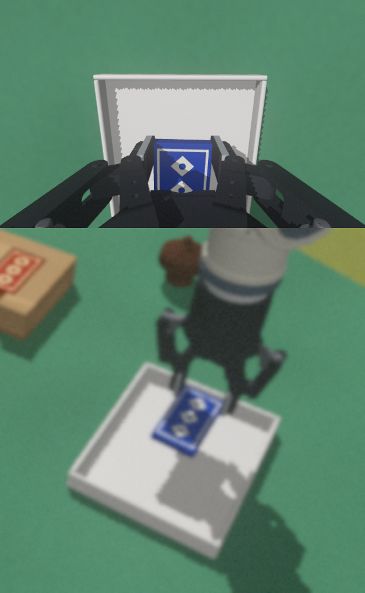

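The tile is held nearly level over the tray, well inside the walls, and the red tile is seated. I lower it with a force stop.

```bash
python3 - <<'E'
from h import *
p=m.get_position();x,y=p[:2];z=.036
m.servo_line([x,y,z],rate=.08);m.hold(.1);f0=m.get_contact_force();log=[]
while z>.020:
    z-=.001;m.servo_line([x,y,z],rate=.025)
    f=m.get_contact_force()-f0;log.append((round(z,4),f[2].round(1)))
    if f[2]>4:
        break
print(log)
m.command_gripper(.054);m.command_gripper(.07)
m.hold(.2);m.servo_line([x,y,z+.03],rate=.08);m.servo_line([x,y,.2],rate=.2)
m.hold(.3)
print(m.get_width(),m.get_time(),m.get_contact_force())
s=shot('side');a=shot('scene')
save(np.vstack([cv2.resize(a['image'][140:340,130:450],(640,400)),cv2.resize(s['image'][110:310,250:490],(480,400))[:, :][:, :] if 0 else cv2.resize(s['image'][110:310,240:560],(640,400))]),'fin',None,.75)
E
```

```text
[(0.035, np.float64(-0.2)), (0.034, np.float64(0.5)), (0.033, np.float64(-0.0)), (0.032, np.float64(0.2)), (0.031, np.float64(1.2)), (0.03, np.float64(0.5)), (0.029, np.float64(0.2)), (0.028, np.float64(0.4)), (0.027, np.float64(-0.2)), (0.026, np.float64(-0.3)), (0.025, np.float64(0.2)), (0.024, np.float64(6.1))]
0.07030855275173134 26.3 [-0.81781187  0.72483745  0.60806737]
```

View pics/fin.png

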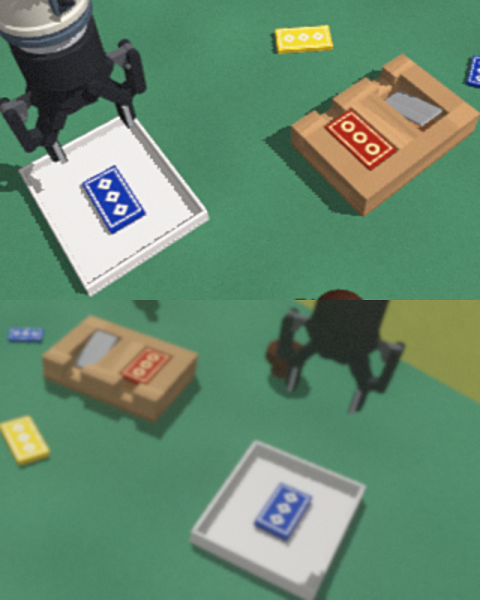

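The blue tile lies flat and face up near the tray's centre. The red tile is flush in its well, and the arm is clear. Handing in.

```bash
python3 -c "
from h import *
m.sign_off()"
```

```text
the job is handed in; nothing more can be done
```

The blue tile is in the packing tray and the job is handed in, at about 26.3 s of the 48 s allowed; the sign-off reports no verdict.

- **Tipping:** I pressed the notch end 30 mm from the tile's middle. It sank 7 mm to a hard stop at about 10–17 N. The side view and a wrist view showed the tile tipped by the expected 20°.
- **Taking and placing:** I gripped the raised end with the tool tilted 20°, lifted, levelled it, and lowered it until it touched the tray floor (about 6 N). Then I let go and backed off.
- **Last checks:** the scene and side pictures show the tile flat and face up near the tray's centre. The red tile is flush in its well, the yellow and small blue tiles are where they were, and the gripper is open and clear, about 0.2 m up.
- **Disagreements:**
  - The scene and wrist fits of the tile differed by about 4 mm, so I used their mean, and the picture taken before the grasp matched it within 2 px.
  - The tray corner fit was off by up to 6 mm, well inside the room around the tile.
  - The fingertips pressed lightly on the display, about 6 N, as they closed.

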